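# Put the counting chamber away

### The arm

A 6-joint arm with a two-finger parallel gripper is mounted at the origin on a cart in front of the work surface, level with it; the furniture and walls round the work are solid. World frame = base frame: x ahead of the robot, y to its left, z up, the work surface at z = 0. Lengths are in mm, angles in rad, forces in N, time in s.
With the tool pointing down it reaches from about 375 to 975 mm from the base axis. Payload 3.8 kg.
Tool frame: the origin (TCP) lies midway between the tips of the shut fingers; the grasp point (between the pads) lies 19 mm behind it (env.grip_point_offset is the distance from the TCP to the grasp point, in mm); z points along the fingers, y is the line along which they close (so a half turn about z gives the same grasp; the last joint's range is limited). The gripper opens to 85 mm and grips with 20 to 120 N. Pads are 22 mm wide; open, the fingers measure 114 mm over their backs; the gripper's body (76 mm by 85 mm) begins 54 mm behind the grasp point. The pads swing forward as they close: fully open they stand 13 mm farther back than shut.
Start: joints at [-1.3, 0.264, 1.604, -0, 1.274, -0.037], TCP at [204.494, -643.273, 231.28] pointing down, gripper open.
Joint ranges: [-2.63, 2.63], [-0.94, 2.18], [0.31, 2.57], [-1.31, 4.45], [0, 2.66], [-2.55, 2.55]. Speed limits (rad/s): [2.57, 2.57, 3.14, 3.14, 3.14, 3.14].

### API

Orientations are given as a rotation vector (axis times angle).
In Python, from cell import readout, camera, job, masks_of, env gives the robot as it stands.
- The arm moves only by the tool drive_tool, never from a script. Its argument "moves" is a list that holds one entry, the list of rows, each a list of 6 numbers: the shift along the world's x, y, z in mm, then the turn, a rotation vector about the world's x, y, z in degrees. In form: [[[x, y, z, rx, ry, rz], ...]]. A call has 1 to 12 rows; each row shifts and turns the commanded pose from where the row before left it; what a row does not reach is not made up. A row lasts 1/8 s, in which the tool goes at most 62.5 mm and 10.7 degrees, less where a joint would pass 70% of its speed; a pose out of reach is approached as far as the arm can. A call with a gripper value outside its range is refused whole. "hand" is the opening, from 0 (shut) to 1 (fully open), set as the call begins (left out, the last holds). The fingers move at their own pace and stop on an object; "newtons" is the grip in N (left out, the last holds). Time passes only in rows, so rows that do not move let the fingers close. It gives the time, the measured TCP pose, the force, the opening and the grip force at its end, in the units of the state.
- readout.get_state(): the state, without advancing time (a new reading comes with each control period).
- camera(name): name is "scene" or "side" or "wrist"; returns a dict with "color" (480x640x3 uint8, red, green, blue), "fx", "fy", "cx", "cy" (pixels), "origin" and "orientation" of the camera in the world. Camera axes: x right, y up, looking along -z (the intrinsics and any distortion apply to the point x, -y, -z); pixel columns grow to the right and rows downward; lengths in mm; the calibration is good to about 2 mm. A picture is of the moment at which its call begins. There is no depth.
- job.hand_in(): hands the job in; it is judged then, once.
Trained networks look in the newest picture that a camera, given by its name, has taken for a name from the list of things; names that differ only in an ending like _2 or _b are one class to them, and where a whole thing is asked for, a point or a joint stands for the part that bears it (a point fixed in the world has none). Each returns a list of dicts, best first, with "score" (0 to 1); they miss things now and then, are a little off and sometimes report something else, mostly with a low value. They report only what shows in the picture. A call takes as long as a camera call. They do not tell look-alikes from the thing itself.
- masks_of(camera, target): "mask" (480x640 bool, what is visible of it) and "point" ([row, column] in pixels, amid what is visible of it).
The state is a dict: "t": time; "joints": joint angles; "joint_vel": joint speeds; "joint_efforts": joint torques, N m; "position": TCP position; "eef_rot": TCP orientation; "force": force on the tool from outside, world axes, zero at the start; "wrist_torque": the same for the moment, N m; "width": finger opening in mm; "grip_force": force on a finger pad.
Only numpy, scipy, OpenCV 4.12 (cv2) and the standard library are available. Lean on these libraries where they do the work, as an engineer would, in place of code of your own. Each camera call takes 0.05 s, during which the arm holds its last target. There are 200 camera calls.

### The job

The glass counting chamber has dried on the slide warmer: it lies in one of the two lanes, flush with the ribs on either side, its far end held under a spring clip. Press on top of it just firmly enough to hold it and draw it toward you along the lane until its near end hangs well out over the warmer's front edge, without tipping it off; then pinch it there by its two long sides, lift it away and lay it flat and fully down in the recess of its open case. It is glass, so never lean hard on it or let it drop, and leave the cavity slide in the other lane, the forceps and the timer where they are.

Things in the scene. Friction and masses are not known exactly. Their poses are not given: they have to be found in the camera images.
- chamber: Counting chamber: clear glass plate 76 x 35 x 4 mm, about 30 g, with dark moats cut across it, two small ruled squares in the middle and frosted ends; the same end for end. Origin: centre of the underside; x along its length, z up. Its underside slips easily on the warmer (friction about 0.2); fingertips hold well on its top and sides (about 0.8).
- warmer: Slide warmer, white and aluminium, fixed, standing 0 to 10 mm off the bench on levelling feet. Origin: bottom of its housing; -x is its front, y left. Deck 104 mm wide from x = -65 to +58 mm, then a control strip to z = 42 mm (knob 51 mm) and x = 96 mm. Two lanes 37 mm wide along x, centred at y = +23 and -23 mm, open in front, ribs beside them to z = 34 mm. The chamber's centre starts at x = 3 to 10 mm.
- front_edge (a point): Middle of the deck's front edge (warmer x = -65 mm) at the height of the lane floors (warmer z = 30 mm), axes as the warmer. Before it is free space down to the bench. In the lane the chamber's top is flush with the ribs, so it cannot be pinched until it hangs out here; it tips off when its centre passes the edge.
- clip_l (a joint): Hinge angle (rad) of the steel leaf clip at the head of the left (+y) lane; 0 down, about 0.1 on a 4 mm glass. It presses down with about 5.5 N at warmer x = 36 mm; its lip reaches forward to x = 28 mm, up to 9 mm above the glass. To draw glass out from under it the fingers must press with about 12 N; over 22 N in all is too hard. Once drawn 15 mm it is free and 5 N are enough.
- clip_r (a joint): The same for the clip of the right (-y) lane. Under a clip the glass takes a pull of about 8 N to move, once it has slipped out only 2 or 3 N: the pull drops sharply there.
- pad_l (a joint): Sag (m) of the left lane's floor, a springy slick heating pad 36 mm wide and as long as the lane: 0 unloaded, 1 mm more for each 20 N of load.
- pad_r (a joint): The same for the right lane's floor.
- cavity_slide: Clear glass slide 76 x 26 x 4 mm with one round hollow in the middle, narrower than the chamber, under the clip of the other lane. Origin: centre of the underside. To be left alone.
- case_seat (a point): Centre of the recess floor of the fixed black case, 11 mm above the bench; x along the recess toward the opened lid, z up. Recess 82 x 40.5 mm (3 mm of play at each end of the chamber, 2.7 mm at each side), 4 mm deep, walls to 15 mm above the bench. Case 98 x 60 mm; its lid lies folded back flat beyond it, 8 mm high, to x = 154 mm.
- case_bays (a point): Point of the recess floor 24 mm toward the robot from case_seat, same axes. From 24 mm before it to 22 mm beyond it along x the side walls are left out as finger bays, open to the sides, bottom 3 mm above the bench; the bed is only 26 mm wide there (20 mm beyond it the full width begins), so fingers holding the chamber's near end pass down beside it.
- forceps: Steel forceps 125 mm long, 9 mm high, lying loose before the warmer. Origin: centre of the underside. To be left alone.
- timer: Small white lab timer 62 x 62 x 21 mm, loose beyond the case. Origin: centre of the underside. To be left alone.
Things that resemble listed ones, but are neither listed nor needed, are in the scene too. Leave any orange look-alike of the chamber alone.

How it is judged:
By the outcome, as a careful person would: the job done as asked, in the order asked, and still so for the second after the job is handed in, with the robot touching nothing.
It also fails if it takes over 67 s, if anything falls off the work surface, if the arm or the gripper's body presses on something with over 40 N, if the wrist force passes 120 N, or if a joint passes its speed limit or range.

## Working session

There is one attempt and no reset: what is moved stays moved. The work goes in short steps, Python scripts to look and compute and a tool call to move; the robot and the scene stay as the last step left them, time stands still between calls to the robot, and variables do not carry over. Pictures are saved under pics/ and viewed, at most 10 in all, crops included, and the job is handed in when it is done.

Besides the shell and the picture viewer there is one more tool, called as name(argument=value, ...), one argument or row to a line, values as JSON. drive_tool: Moves the arm, as the interface text tells. Its arguments: {"type":"object","properties":{"moves":{"type":"array"},"hand":{"type":"number"},"newtons":{"type":"number"}},"required":["moves"]}

```bash
mkdir -p pics; ls; cat > h.py <<'E'
import numpy as np, cv2
from cell import readout, camera, job, masks_of, env
from scipy.spatial.transform import Rotation as R
def rot(o):
    o=np.asarray(o,float)
    if o.shape==(3,3): return o
    return R.from_rotvec(o).as_matrix() if o.size==3 else R.from_quat(o).as_matrix()
def ray(c,u,v):
    d=rot(c['orientation'])@np.array([(u-c['cx'])/c['fx'],-(v-c['cy'])/c['fy'],-1.]); return np.array(c['origin'],float),d
def at(c,u,v,z):
    o,d=ray(c,u,v); return o+d*(z-o[2])/d[2]
def proj(c,p):
    q=rot(c['orientation']).T@(np.asarray(p,float)-c['origin']); return c['cx']+c['fx']*q[0]/-q[2], c['cy']-c['fy']*q[1]/-q[2]
def shot(n,f=None):
    c=camera(n)
    if f: cv2.imwrite('pics/'+f,c['color'][:,:,::-1])
    return c
E
python3 - <<'E'
from h import *
ims=[]
for n in('scene','side'):
    c=shot(n); print(n,c['origin'],c['orientation'],c['fx'],c['cx'],c['cy'],[k for k in c])
    cv2.imwrite(f'pics/{n}0.png',c['color'][:,:,::-1])
    for t in('chamber','warmer','case_seat','cavity_slide','forceps','timer','clip_l'):
        for m in masks_of(n,t)[:3]: 
            r,q=m['point']; z=34 if t in('chamber','cavity_slide') else 10
            print(n,t,round(m['score'],2),(r,q),at(c,q,r,z).round(),m['mask'].sum())
E
```

```text
pics
scene [ -0.71384009 703.85478048 690.86086069] [ 0.46500341 -0.86674881 -2.03192077] 556.4942642675779 321.0315569811945 233.8079302131397 ['color', 'fx', 'fy', 'cx', 'cy', 'origin', 'orientation']
scene chamber 0.84 (257.9, 311.2) [532. 363.  34.] 701
scene chamber 0.71 (264.2, 286.0) [544. 405.  34.] 564
scene warmer 0.75 (258.6, 291.5) [570. 379.  10.] 4100
scene case_seat 0.8 (234.7, 425.4) [484. 153.  10.] 2975
scene cavity_slide 0.77 (266.6, 285.5) [540. 408.  34.] 590
scene cavity_slide 0.2 (182.9, 338.5) [667. 212.  34.] 816
scene forceps 0.62 (327.4, 381.3) [371. 345.  10.] 211
scene forceps 0.23 (264.3, 285.3) [564. 395.  10.] 553
scene timer 0.63 (183.7, 340.9) [687. 191.  10.] 800
scene clip_l 0.61 (241.1, 303.5) [594. 339.  10.] 77
scene clip_l 0.6 (247.1, 273.7) [611. 390.  10.] 73
side [ 536.96877444 -378.00886774  557.2985407 ] [ 0.96051045 -0.02738809 -0.00580158] 523.0815484209124 320.9098250065274 237.50418466176305 ['color', 'fx', 'fy', 'cx', 'cy', 'origin', 'orientation']
side chamber 0.95 (237.7, 299.7) [524. 369.  34.] 471
side chamber 0.6 (199.9, 358.8) [637. 500.  34.] 357
side warmer 0.85 (241.8, 321.8) [563. 391.  10.] 3238
side warmer 0.21 (345.9, 278.1) [497. 138.  10.] 501
side case_seat 0.72 (351.6, 285.1) [507. 128.  10.] 432
side case_seat 0.67 (222.3, 329.2) [578. 456.  10.] 71
side cavity_slide 0.93 (222.4, 305.0) [533. 418.  34.] 303
side forceps 0.51 (263.4, 235.5) [415. 326.  10.] 180
side timer 0.65 (323.1, 406.1) [685. 184.  10.] 1435
side timer 0.22 (222.5, 330.8) [581. 455.  10.] 61
side clip_l 0.47 (236.8, 323.7) [567. 407.  10.] 79
side clip_l 0.46 (223.5, 330.6) [581. 452.  10.] 101
```

```bash
python3 - <<'E'
import cv2,numpy as np
a=cv2.imread('pics/scene0.png')[130:400,180:560]; b=cv2.imread('pics/side0.png')[170:420,180:520]
cv2.imwrite('pics/s1.png',cv2.resize(a,(800,568),interpolation=cv2.INTER_CUBIC))
cv2.imwrite('pics/s2.png',cv2.resize(b,(800,588),interpolation=cv2.INTER_CUBIC))
E
```

```text
(no output)
```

View pics/s1.png

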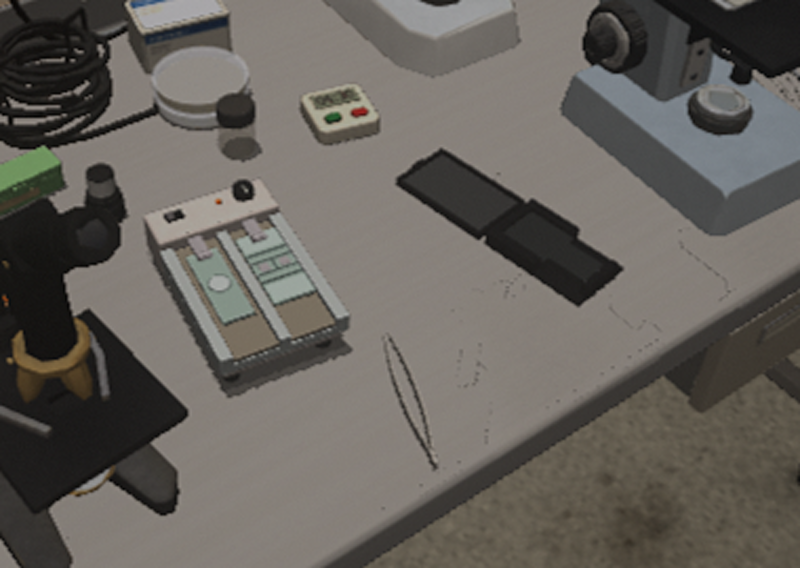

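View pics/s2.png

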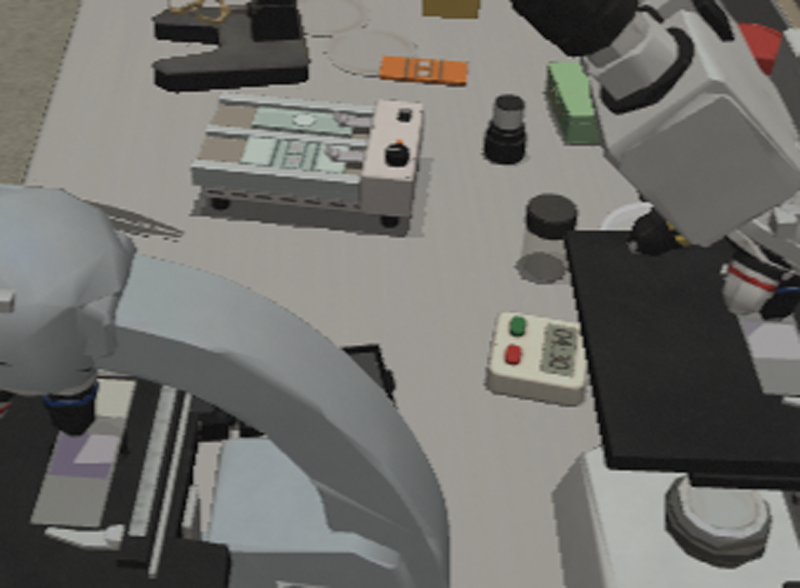

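The chamber lies in the right (-y) lane, seen at about (312,258) in the scene image, with the cavity slide in the left lane. The case is at about (440,235) with its lid toward the timer. Microscopes stand around, so I'll view the full frame for clearance.

View pics/scene0.png

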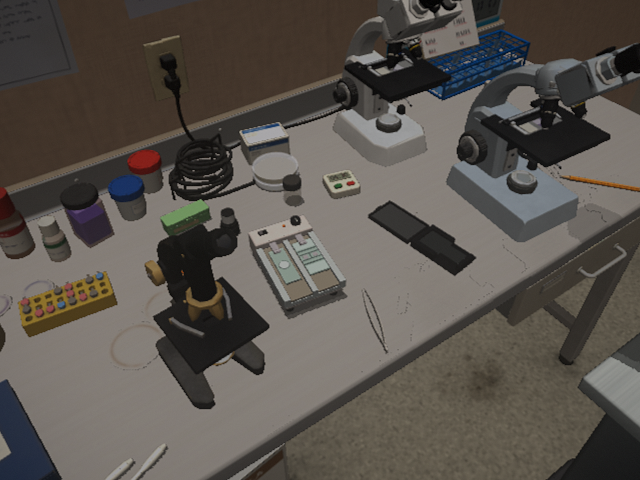

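```bash
python3 - <<'E'
from h import *
c=shot('scene')
f=lambda u,v:(180+u*380/800,130+v*270/568)
for n,(u,v),z in [('deck FR',(348,318),34),('deck FL',(222,368),34),('strip BL',(146,214),42),('strip BR',(265,182),42),('strip front R',(278,208),42),('rib FR2',(348,318),34),
 ('ch corner FR',(316,290),34),('ch FL',(272,304),34),('case near R',(622,268),15),('case near L',(583,304),15),('lid far L',(397,182),8),('lid far R',(440,150),8),('case/lid R',(527,202),12),('case/lid L',(487,238),12),
 ('forc tip',(387,338),5),('forc end',(435,464),5),('scope base near',(715,235),0),('scope base left',(563,105),0),('scope2 base',(435,73),0),('timer',(340,110),21)]:
    print(n,at(c,*f(u,v),z).round(1))
E
```

```text
deck FR [459.8 347.4  34. ]
deck FL [472.7 449.9  34. ]
strip BL [637.2 419.7  42. ]
strip BR [614.8 319.6  42. ]
strip front R [582.4 328.2  42. ]
rib FR2 [459.8 347.4  34. ]
ch corner FR [496.7 350.7  34. ]
ch FL [503.8 386.2  34. ]
case near R [391.6 125.7  15. ]
case near L [381.2 178.8  15. ]
lid far L [581.4 204.8   8. ]
lid far R [593.4 146.5   8. ]
case/lid R [494.7 132.6  12. ]
case/lid L [481.  189.4  12. ]
forc tip [446.7 319.1   5. ]
forc end [336.7 361.8   5. ]
scope base near [383.3  20.8   0. ]
scope base left [585.   2.   0.]
scope2 base [693.7  69.5   0. ]
timer [678.4 196.2  21. ]
```

The blue microscope stands at about (520,190) px, close to the case on its -y side, and the black one is left of the warmer. I'll plan a high transit path and check the tool axes.

```bash
python3 - <<'E'
from h import *
s=readout.get_state(); print(s['position'],rot(s['eef_rot']).round(3).tolist(),s['width'],s['force'],s['t'])
c=shot('scene'); d=shot('side')
# scope head: scene pixel (565,70); side pixels of head
for P in [(560,75),(640,50),(605,135),(510,85)]:
    for z in (200,300,400): 
        p=at(c,*P,z); print(P,z,p.round(),np.round(proj(d,p)))
E
```

```text
[ 204.51028498 -643.28209394  231.34239923] [[0.953, 0.303, 0.0], [0.303, -0.953, -0.0], [0.0, 0.0, -1.0]] 85.42204708677875 [0.48568258 0.74146349 0.4525192 ] 0.85
(560, 75) 200 [ 524. -177.  200.] [287. 489.]
(560, 75) 300 [417.   2. 300.] [170. 228.]
(560, 75) 400 [310. 182. 400.] [90. 51.]
(640, 50) 200 [ 500. -386.  200.] [ 204. 1026.]
(640, 50) 300 [ 398. -164.  300.] [ 79. 380.]
(640, 50) 400 [296.  58. 400.] [23. 92.]
(605, 135) 200 [358. -76. 200.] [ 97. 376.]
(605, 135) 300 [285.  83. 300.] [ 53. 182.]
(605, 135) 400 [212. 242. 400.] [20. 35.]
(510, 85) 200 [551. -75. 200.] [322. 375.]
(510, 85) 300 [438.  84. 300.] [209. 183.]
(510, 85) 400 [326. 242. 400.] [123.  36.]
```

View pics/side0.png

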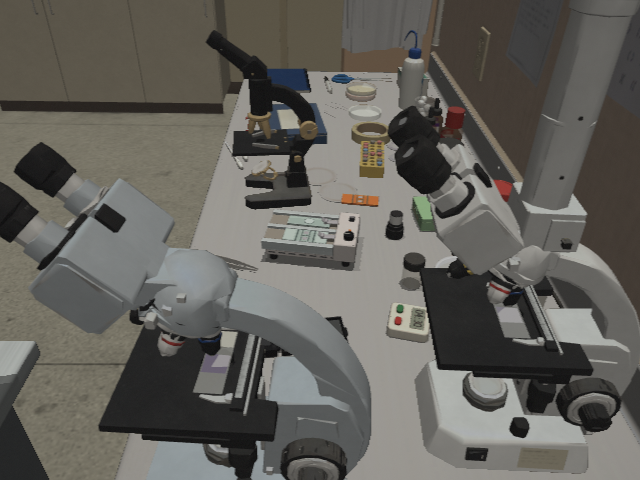

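The blue microscope's head and eyepieces reach about z 350 near x 300-420, so I'll cross high at z around 530. I need to check the black scope's distance from the warmer.

```bash
python3 - <<'E'
from h import *
d=shot('side');c=shot('scene')
for P,z in [((40,160),300),((40,160),350),((40,160),400),((0,190),350)]: print(P,z,at(d,*P,z).round())
for P,z in [((255,370),0),((265,325),100),((205,400),0)]: print('sc',P,z,at(c,*P,z).round())
for P in [(310,205),(290,150),(310,130),(215,35)]:
  for z in (0,150,250):
    p=at(d,*P,z); print('sd',P,z,p.round(),np.round(proj(c,p)))
E
```

```text
(40, 160) 300 [252. 130. 300.]
(40, 160) 350 [308.  31. 350.]
(40, 160) 400 [363. -67. 400.]
(0, 190) 350 [298. -20. 350.]
sc (255, 370) 0 [420. 535.   0.]
sc (265, 325) 100 [412. 515. 100.]
sc (205, 400) 0 [418. 615.   0.]
sd (310, 205) 0 [542. 535.   0.] [217. 314.]
sd (310, 205) 150 [541. 289. 150.] [347. 183.]
sd (310, 205) 250 [540. 125. 250.] [434.  95.]
sd (290, 150) 0 [493. 791.   0.] [ 60. 426.]
sd (290, 150) 150 [505. 476. 150.] [253. 245.]
sd (290, 150) 250 [513. 266. 250.] [373. 132.]
sd (310, 130) 0 [542. 913.   0.] [-47. 447.]
sd (310, 130) 150 [541. 565. 150.] [182. 256.]
sd (310, 130) 250 [540. 334. 250.] [323. 139.]
sd (215, 35) 0 [ 152. 1863.    0.] [-5555.  5149.]
sd (215, 35) 150 [ 256. 1260.  150.] [-787. 1091.]
sd (215, 35) 250 [325. 858. 250.] [-72. 482.]
```

```bash
python3 - <<'E'
from h import *
a=np.radians(np.linspace(-72.36,35,22)); r=np.linspace(675,640,22)
P=np.c_[r*np.cos(a),r*np.sin(a)]; print([[int(x),int(y),0,0,0,7.3] for x,y in np.diff(P,axis=0).round()])
E
```

```text
[[56, 22, 0, 0, 0, 7.3], [54, 27, 0, 0, 0, 7.3], [51, 32, 0, 0, 0, 7.3], [48, 36, 0, 0, 0, 7.3], [44, 40, 0, 0, 0, 7.3], [40, 44, 0, 0, 0, 7.3], [36, 47, 0, 0, 0, 7.3], [32, 50, 0, 0, 0, 7.3], [27, 52, 0, 0, 0, 7.3], [22, 54, 0, 0, 0, 7.3], [17, 56, 0, 0, 0, 7.3], [12, 57, 0, 0, 0, 7.3], [7, 58, 0, 0, 0, 7.3], [2, 58, 0, 0, 0, 7.3], [-3, 58, 0, 0, 0, 7.3], [-9, 57, 0, 0, 0, 7.3], [-14, 56, 0, 0, 0, 7.3], [-19, 55, 0, 0, 0, 7.3], [-23, 53, 0, 0, 0, 7.3], [-28, 50, 0, 0, 0, 7.3], [-32, 47, 0, 0, 0, 7.3]]
```

drive_tool(
  moves=[
    [[0,0,60,0,0,0],[0,0,60,0,0,0],[0,0,60,0,0,0],[0,0,60,0,0,0],[0,0,50,0,0,0],[0,0,0,0,0,0]],
  ],
  hand=0,
  newtons=20,
)

```text
t: 1.8
position: [204.7, -644.0, 528.4]
eef_rot: [3.093, 0.48, 0.002]
force: [0.9, -0.1, 0.6]
width: 0.0
grip_force: 0.0
```

```bash
python3 - <<'E'
from h import *
a=np.radians(np.linspace(-72.36,35,23)); r=np.interp(np.degrees(a),[-72.36,-50,0,35],[675,530,530,640])
P=np.c_[r*np.cos(a),r*np.sin(a)]; print([[int(x),int(y),0,0,0,7] for x,y in np.diff(P,axis=0).round()])
E
```

```text
[[42, 49, 0, 0, 0, 7], [35, 51, 0, 0, 0, 7], [28, 53, 0, 0, 0, 7], [21, 53, 0, 0, 0, 7], [24, 43, 0, 0, 0, 7], [32, 32, 0, 0, 0, 7], [29, 34, 0, 0, 0, 7], [26, 37, 0, 0, 0, 7], [23, 39, 0, 0, 0, 7], [20, 41, 0, 0, 0, 7], [16, 42, 0, 0, 0, 7], [13, 43, 0, 0, 0, 7], [9, 44, 0, 0, 0, 7], [5, 45, 0, 0, 0, 7], [4, 45, 0, 0, 0, 7], [13, 47, 0, 0, 0, 7], [8, 49, 0, 0, 0, 7], [4, 51, 0, 0, 0, 7], [-1, 52, 0, 0, 0, 7], [-6, 53, 0, 0, 0, 7], [-11, 54, 0, 0, 0, 7], [-16, 54, 0, 0, 0, 7]]
```

drive_tool(
  moves=[
    [[42,49,0,0,0,7],[35,51,0,0,0,7],[28,53,0,0,0,7],[21,53,0,0,0,7],[24,43,0,0,0,7],[32,32,0,0,0,7],[29,34,0,0,0,7],[26,37,0,0,0,7],[23,39,0,0,0,7],[20,41,0,0,0,7],[16,42,0,0,0,7]],
  ],
)

```text
t: 3.18
position: [499.6, -169.4, 519.5]
eef_rot: [-2.124, -2.312, 0.001]
force: [-0.3, -0.5, 0.4]
width: 0.1
grip_force: 0.0
```

drive_tool(
  moves=[
    [[13,43,0,0,0,7],[9,44,0,0,0,7],[5,45,0,0,0,7],[4,45,0,0,0,7],[13,47,0,0,0,7],[8,49,0,0,0,7],[4,51,0,0,0,7],[-1,52,0,0,0,7],[-6,53,0,0,0,7],[-11,54,0,0,0,7],[-16,54,0,0,0,7],[0,0,0,0,0,0]],
  ],
)

```text
t: 4.68
position: [519.4, 369.8, 518.5]
eef_rot: [-0.22, -3.13, 0.002]
force: [0.7, -0.2, 0.1]
width: -0.1
grip_force: 0.0
```

drive_tool(
  moves=[
    [[-4,0,-60,0,0,0],[-4,0,-60,0,0,0],[-4,0,-60,0,0,0],[-4,0,-60,0,0,0],[-4,0,-30,0,0,0],[0,0,0,0,0,0],[0,0,0,0,0,0]],
  ],
)

```text
t: 5.55
position: [502.2, 366.0, 252.8]
eef_rot: [0.231, 3.131, 0.002]
force: [-0.4, 1.0, 0.1]
width: 0.2
grip_force: 0.0
```

```bash
python3 - <<'E'
from h import *
s=readout.get_state(); print(s['position'],rot(s['eef_rot']).round(3).tolist(),s['joints'],s['force'])
c=shot('wrist','w1.png'); print(c['origin'],c['fx'])
for t in('chamber','warmer','cavity_slide','clip_l'):
    for m in masks_of('wrist',t)[:3]:
        r,q=m['point']; print(t,round(m['score'],2),(r,q),at(c,q,r,38).round(),m['mask'].sum())
        if t=='chamber': print(cv2.boxPoints(cv2.minAreaRect(np.argwhere(m['mask'])[:,::-1].astype(np.float32))).round(1).tolist())
E
```

```text
[502.20245055 365.99696415 252.83773324] [[-0.989, 0.146, 0.002], [0.146, 0.989, 0.001], [-0.002, 0.001, -1.0]] [ 5.89860093e-01  1.49632023e-01  1.70065670e+00 -2.91113213e-04
  1.28913348e+00 -8.33888967e-01] [-0.41143652  1.00748959  0.10816281]
[431.05291884 377.2332319  395.11826834] 371.38927608431027
chamber 0.71 (236.9, 323.7) [534. 367.  38.] 2518
[[305.0, 200.0], [342.0, 200.0], [342.0, 273.0], [305.0, 273.0]]
chamber 0.71 (295.5, 498.9) [624. 540.  38.] 1918
[[478.3999938964844, 325.79998779296875], [486.3999938964844, 262.20001220703125], [517.9000244140625, 266.1000061035156], [509.8999938964844, 329.70001220703125]]
warmer 0.77 (227.7, 352.5) [529. 397.  38.] 10587
cavity_slide 0.63 (233.0, 371.4) [537. 415.  38.] 1827
clip_l 0.73 (275.9, 370.3) [582. 409.  38.] 287
clip_l 0.63 (270.8, 320.6) [569. 359.  38.] 283
```

View pics/w1.png

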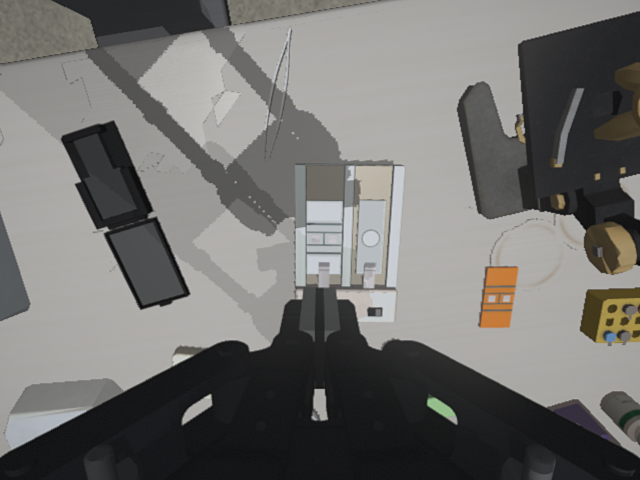

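The wrist view shows the chamber in the lane at (324,237) px, with its clip lip at (323,265). The tool is nearly aligned with the lane. The case is visible at about (125,210), its recess toward the robot. I'll zoom in on both.

```bash
python3 - <<'E'
import cv2,numpy as np
a=cv2.imread('pics/w1.png')
A=cv2.resize(a[155:305,285:410],None,fx=3.8,fy=3.8,interpolation=cv2.INTER_CUBIC)
B=cv2.resize(a[115:315,55:195],None,fx=2.2,fy=2.2,interpolation=cv2.INTER_CUBIC); B=np.clip(B.astype(int)*3,0,255).astype(np.uint8)
h=max(A.shape[0],B.shape[0]); pad=lambda i:cv2.copyMakeBorder(i,0,h-i.shape[0],0,0,0)
o=np.hstack([pad(A),pad(B)]); print(A.shape,B.shape,o.shape); cv2.imwrite('pics/w1z.png',o)
E
```

```text
(570, 475, 3) (440, 308, 3) (570, 783, 3)
```

View pics/w1z.png

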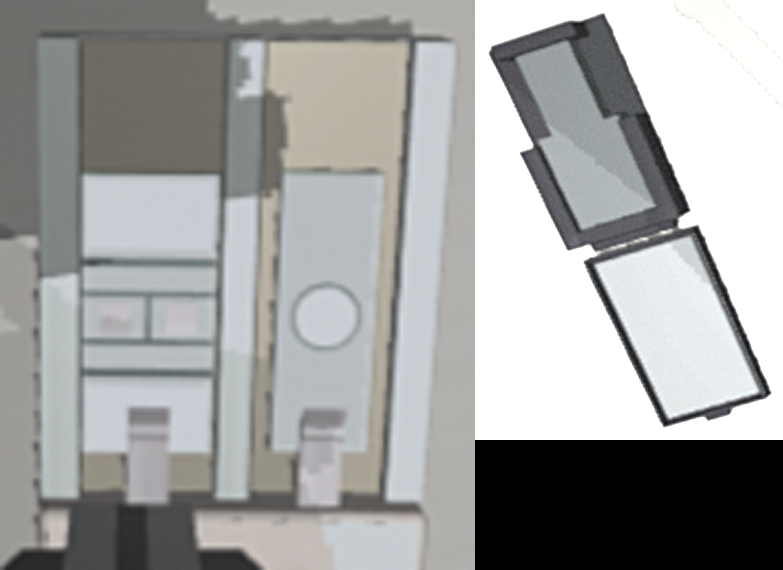

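```bash
python3 - <<'E'
from h import *
c=shot('wrist')
f=lambda u,v:(285+(u+.5)/3.8-.5,155+(v+.5)/3.8-.5); g=lambda u,v:(55+(u-475+.5)/2.2-.5,115+(v+.5)/2.2-.5)
for z0 in(0,5,10):
    p=[at(c,*f(*q),34+z0)[:2] for q in[(82,175),(220,175),(212,452),(82,452)]]
    d=[at(c,*f(*q),34+z0)[:2] for q in[(38,38),(456,38),(420,500),(42,500)]]
    L=lambda a,b:(np.linalg.norm(b-a).round(1),np.degrees(np.arctan2(*(b-a)[::-1])).round(1))
    print(z0,'chamber',np.mean(p,0).round(1),L(p[0],p[3]),L(p[1],p[2]),L(p[0],p[1]),L(p[3],p[2]),np.mean(p[:2],0).round(1))
    print('  deck',L(d[0],d[3]),L(d[1],d[2]),L(d[0],d[1]),L(d[3],d[2]),'front',((d[0]+d[1])/2).round(1))
    l=[at(c,*f(*q),34+z0)[:2] for q in[(80,42),(228,42),(216,498),(80,498)]]; print('  lane',L(l[0],l[3]),L(l[1],l[2]),L(l[0],l[1]),L(l[3],l[2]))
p=[at(c,*g(*q),15)[:2] for q in[(490,48),(604,14),(690,212),(568,248)]]
print('case',np.round(p,1).tolist(),np.mean(p,0),L(p[0],p[3]),L(p[1],p[2]),L(p[0],p[1]),L(p[3],p[2]))
p=[at(c,*g(*q),z)[:2] for q,z in[((583,230),11),((655,203),11),((664,425),8),((769,393),8),((585,262),8),((698,227),8)]]
print('recess far, lid far, lid near',np.round(p,1).tolist(),L(p[0],p[1]),L(p[2],p[3]),L(p[4],p[2]),L(p[5],p[3]))
E
```

```text
0 chamber [536.5 368.1] (np.float64(77.0), np.float64(-8.9)) (np.float64(77.0), np.float64(-9.0)) (np.float64(35.8), np.float64(81.6)) (np.float64(35.7), np.float64(81.6)) [498.5 374.1]
  deck (np.float64(126.2), np.float64(-8.9)) (np.float64(126.3), np.float64(-9.1)) (np.float64(105.4), np.float64(81.6)) (np.float64(105.0), np.float64(81.6)) front [467.5 403. ]
  lane (np.float64(124.6), np.float64(-9.0)) (np.float64(124.7), np.float64(-8.8)) (np.float64(37.3), np.float64(81.6)) (np.float64(37.7), np.float64(81.6))
5 chamber [535.1 368.2] (np.float64(75.9), np.float64(-8.9)) (np.float64(75.9), np.float64(-9.0)) (np.float64(35.3), np.float64(81.6)) (np.float64(35.2), np.float64(81.6)) [497.6 374.1]
  deck (np.float64(124.5), np.float64(-8.9)) (np.float64(124.6), np.float64(-9.1)) (np.float64(104.0), np.float64(81.6)) (np.float64(103.5), np.float64(81.6)) front [466.9 402.6]
  lane (np.float64(122.9), np.float64(-9.0)) (np.float64(122.9), np.float64(-8.8)) (np.float64(36.8), np.float64(81.6)) (np.float64(37.2), np.float64(81.6))
10 chamber [533.6 368.4] (np.float64(74.9), np.float64(-
[... 284 characters left out ...]
1.6)) front [466.4 402.3]
  lane (np.float64(121.2), np.float64(-9.0)) (np.float64(121.2), np.float64(-8.8)) (np.float64(36.3), np.float64(81.6)) (np.float64(36.7), np.float64(81.6))
case [[400.9, 126.7], [394.3, 181.5], [486.7, 194.8], [495.3, 132.1]] [444.33391163 158.78540903] (np.float64(94.5), np.float64(3.3)) (np.float64(93.4), np.float64(8.2)) (np.float64(55.2), np.float64(96.9)) (np.float64(63.3), np.float64(97.8))
recess far, lid far, lid near [[488.4, 139.5], [480.6, 177.6], [596.0, 147.2], [586.3, 205.8], [504.6, 133.6], [495.6, 193.3]] (np.float64(38.8), np.float64(101.5)) (np.float64(59.5), np.float64(99.4)) (np.float64(92.4), np.float64(8.4)) (np.float64(91.6), np.float64(7.9))
```

The measurements agree: chamber about (535,368), length 76, lane yaw -8.8°, top at z≈38.5, warmer x about 7.6. I'll descend to press just past its centre.

drive_tool(
  moves=[
    [[12,1,-40,0,0,-0.2],[12,1,-50,0,0,-0.2],[12,0,-50,0,0,0],[0,0,-35,0,0,0],[0,0,-10,0,0,0],[0,0,-5,0,0,0],[0,0,-5,0,0,0],[0,0,-5,0,0,0],[0,0,-5,0,0,0],[0,0,-3,0,0,0],[0,0,0,0,0,0],[0,0,0,0,0,0]],
  ],
)

```text
t: 7.35
position: [537.2, 368.2, 43.3]
eef_rot: [0.24, 3.132, 0.0]
force: [0.1, -0.3, 0.2]
width: -0.3
grip_force: 0.0
```

drive_tool(
  moves=[
    [[1,-0.3,-1,0,0,0],[0,0,-1,0,0,0],[0,0,-0.7,0,0,0],[0,0,-0.5,0,0,0],[0,0,-0.3,0,0,0],[0,0,0,0,0,0],[0,0,0,0,0,0]],
  ],
)

```text
t: 8.22
position: [538.6, 368.0, 41.5]
eef_rot: [0.24, 3.132, 0.001]
force: [-2.8, -2.1, 7.7]
width: -0.3
grip_force: 4.3
```

drive_tool(
  moves=[
    [[0,0,-0.5,0,0,0],[0,0,0,0,0,0],[0,0,0,0,0,0]],
  ],
)

```text
t: 8.6
position: [538.7, 368.1, 41.4]
eef_rot: [0.24, 3.132, 0.001]
force: [-3.0, -1.8, 10.5]
width: 0.2
grip_force: 5.2
```

```bash
python3 - <<'E'
from h import *
c=shot('wrist'); im=c['color'][:,:,::-1]
cv2.imwrite('pics/w2.png',cv2.resize(im[60:360,160:480],(800,600)[:2] if 0 else (640,600),interpolation=cv2.INTER_CUBIC))
print(readout.get_state()['force'],readout.get_state()['wrist_torque'])
E
```

```text
[-2.52018677 -2.5789635  10.7801185 ] [-0.46643648  0.65088072 -0.0113497 ]
```

View pics/w2.png

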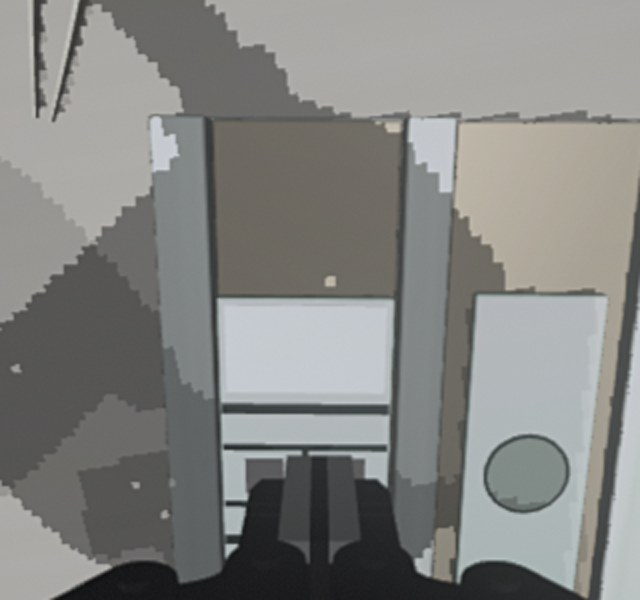

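The fingers rest on the glass just past its centre at (320,457) in the zoom, about 3 mm toward the middle rib but well on the plate. I'll press to about 13 N and start drawing.

drive_tool(
  moves=[
    [[0,0,-0.5,0,0,0],[0,0,0,0,0,0],[-1,0.15,0,0,0,0],[-1,0.15,0,0,0,0],[-1,0.15,0,0,0,0],[-1,0.15,0,0,0,0],[0,0,0,0,0,0]],
  ],
)

```text
t: 9.52
position: [537.8, 369.1, 41.7]
eef_rot: [0.239, 3.126, 0.004]
force: [4.2, -2.1, 7.9]
width: -0.4
grip_force: 3.6
```

drive_tool(
  moves=[
    [[0,0,-0.5,0,0,0],[0,0,-0.5,0,0,0],[-0.7,0.1,0,0,0,0],[-0.7,0.1,-0.2,0,0,0],[0,0,0,0,0,0]],
  ],
)

```text
t: 10.15
position: [537.5, 369.4, 41.4]
eef_rot: [0.239, 3.124, 0.005]
force: [4.7, -4.1, 10.4]
width: -0.3
grip_force: 5.1
```

drive_tool(
  moves=[
    [[-0.4,-0.6,-0.4,0,0,0],[-0.4,-0.6,-0.4,0,0,0],[-0.4,-0.5,-0.4,0,0,0],[0,0,0,0,0,0]],
  ],
)

```text
t: 10.65
position: [537.5, 369.3, 41.4]
eef_rot: [0.239, 3.121, 0.01]
force: [5.8, -0.9, 12.4]
width: -0.1
grip_force: 5.7
```

drive_tool(
  moves=[
    [[-0.7,-0.1,-0.2,0,0,0],[-0.7,-0.1,-0.2,0,0,0],[-0.7,-0.1,-0.2,0,0,0],[0,0,0,0,0,0]],
  ],
)

```text
t: 11.15
position: [536.0, 369.3, 41.3]
eef_rot: [0.239, 3.12, 0.011]
force: [6.0, -1.1, 12.5]
width: 0.1
grip_force: 6.2
```

drive_tool(
  moves=[
    [[-1,0.12,-0.03,0,0,0],[-1,0.12,-0.03,0,0,0],[-1,0.12,-0.03,0,0,0],[-1,0.12,-0.03,0,0,0],[-1,0.12,-0.03,0,0,0],[0,0,0,0,0,0]],
  ],
)

```text
t: 11.9
position: [531.2, 370.0, 41.3]
eef_rot: [0.238, 3.12, 0.012]
force: [5.4, -1.3, 13.6]
width: 0.1
grip_force: 6.5
```

```bash
cat > mon.py <<'E'
from h import *
import sys
s=readout.get_state(); c=shot('wrist',sys.argv[1]); print(np.round(s['position'],1),np.round(s['force'],1))
e=np.array([.988,-.153,0]); n=np.array([.153,.988,0])
b=np.array([466.7,402.4,42])  # front mid
g=cv2.cvtColor(c['color'],cv2.COLOR_RGB2GRAY).astype(np.float32)
# profile along lane centre: front edge, glass near edge
for off in(-30,-23,-17):
    xs=np.arange(-75,20,.5)-(-65)
    pr=[]
    for x in xs:
        p=b+e*x+n*off; u,v=proj(c,p); pr.append(cv2.getRectSubPix(g,(3,3),(float(u),float(v))).mean())
    d=np.diff(pr); k=np.argsort(-abs(d))[:6]; print(off,[(float(xs[i]-65),int(d[i])) for i in sorted(k)])
for m in masks_of('wrist','chamber')[:2]:
    ys,xx=np.nonzero(m['mask']); print('ch',round(m['score'],2),at(c,np.median(xx),ys.min(),42).round(1),xx.min(),xx.max(),ys.min())
E
python3 mon.py m1.png
```

```text
[531.2 370.   41.3] [ 5.4 -1.3 13.6]
-30 [(-17.0, -44), (-15.0, 46), (-8.5, -43), (-8.0, -41), (-7.0, 44), (-6.5, 44)]
-23 [(-38.5, 36), (-17.0, -43), (-15.0, 44), (-14.5, 41), (-8.5, -38), (-8.0, -47)]
-17 [(-38.5, 37), (-17.0, -45), (-16.5, -37), (-15.0, 38), (-14.5, 42), (-8.0, -46)]
ch 0.89 [488.3 373.6  42. ] 268 356 208
ch 0.55 [572.  503.5  42. ] 613 639 348
```

The chamber follows the fingers: its near end went from about -31 to -38.5 mm. I'll continue past the clip.

drive_tool(
  moves=[
    [[-1,0.14,0,0,0,0],[-1,0.14,0,0,0,0],[-1,0.14,0,0,0,0],[-1,0.14,0,0,0,0],[-1,0.14,0,0,0,0],[-1,0.14,0,0,0,0],[-1,0.14,0,0,0,0],[-1,0.14,0,0,0,0],[-1,0.14,0,0,0,0],[0,0,0,0,0,0]],
  ],
)

```text
t: 13.25
position: [520.9, 371.5, 41.4]
eef_rot: [0.239, 3.122, 0.011]
force: [2.2, 0.3, 15.5]
width: -0.3
grip_force: 8.0
```

drive_tool(
  moves=[
    [[0,0,0.8,0,0,0],[0,0,0.7,0,0,0],[-1,0.15,0,0,0,0],[-1.5,0.23,0,0,0,0],[-1.5,0.23,0,0,0,0],[-1.5,0.23,0,0,0,0],[-1.5,0.23,0,0,0,0],[-1.5,0.23,0,0,0,0],[0,0,0,0,0,0]],
  ],
)

```text
t: 14.38
position: [511.1, 372.2, 41.5]
eef_rot: [0.239, 3.124, 0.009]
force: [0.9, -0.5, 11.9]
width: 0.0
grip_force: 6.3
```

drive_tool(
  moves=[
    [[0,0,0.5,0,0,0],[0,0,0.5,0,0,0],[-1.5,0.25,0,0,0,0],[-1.5,0.25,0,0,0,0],[-1.5,0.25,0,0,0,0],[-1.5,0.25,0,0,0,0],[-1.5,0.25,0,0,0,0],[-1.5,0.25,0,0,0,0],[-1.5,0.25,0,0,0,0],[-1.5,0.25,0,0,0,0],[0,0,0,0,0,0]],
  ],
)

```text
t: 15.75
position: [498.3, 374.0, 41.6]
eef_rot: [0.239, 3.126, 0.008]
force: [1.3, 0.3, 8.9]
width: 0.1
grip_force: 4.8
```

```bash
python3 mon.py m2.png
```

```text
[498.3 374.   41.6] [1.3 0.3 8.9]
-30 [(-72.0, 41), (-50.0, -44), (-48.0, 44), (-41.5, -45), (-40.0, 48), (-39.5, 44)]
-23 [(-72.0, 39), (-50.0, -44), (-48.0, 43), (-41.5, -39), (-41.0, -40), (-39.0, -46)]
-17 [(-72.0, 36), (-50.0, -44), (-48.0, 43), (-47.5, 36), (-41.5, -38), (-41.0, -38)]
ch 0.88 [455.1 377.7  42. ] 268 357 207
ch 0.82 [565.3 509.2  42. ] 614 639 397
```

drive_tool(
  moves=[
    [[-1.5,0.24,0.2,0,0,0],[-2,0.3,0.1,0,0,0],[-2,0.3,0,0,0,0],[-2,0.3,0,0,0,0],[-2,0.3,0,0,0,0],[-2,0.3,0,0,0,0],[-2,0.3,0,0,0,0],[-2,0.3,0,0,0,0],[-2,0.3,0,0,0,0],[-2,0.3,0,0,0,0],[0,0,0,0,0,0],[0,0,0,0,0,0]],
  ],
)

```text
t: 17.35
position: [478.4, 377.1, 41.5]
eef_rot: [0.239, 3.127, 0.008]
force: [1.4, 1.6, 8.7]
width: 0.2
grip_force: 4.2
```

```bash
python3 mon.py m3.png
```

```text
[478.4 377.1  41.5] [1.4 1.6 8.7]
-30 [(-70.5, -45), (-68.5, 39), (-68.0, 42), (-61.5, -50), (-60.5, 38), (-60.0, 50)]
-23 [(-70.5, -45), (-70.0, -36), (-68.0, 44), (-61.5, -48), (-59.0, -44), (-9.5, 36)]
-17 [(-70.5, -41), (-70.0, -39), (-68.5, 35), (-68.0, 44), (-61.5, -44), (-59.0, -34)]
ch 0.74 [435.6 380.7  42. ] 268 356 208
```

```bash
python3 - <<'E'
import cv2
a=cv2.imread('pics/m3.png'); cv2.imwrite('pics/m3z.png',cv2.resize(a[190:340,230:430],(800,600),interpolation=cv2.INTER_CUBIC))
E
```

```text
(no output)
```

View pics/m3z.png

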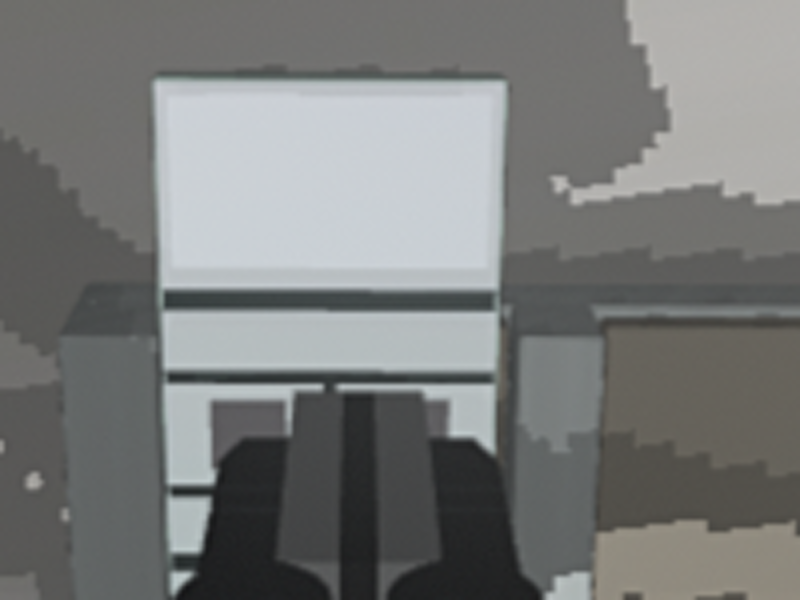

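drive_tool(
  moves=[
    [[0,0,1,0,0,0],[0,0,1.5,0,0,0],[0,0,5,0,0,0],[0,0,15,0,0,0],[0,0,20,0,0,0],[0,0,0,0,0,0],[0,0,0,0,0,0]],
  ],
)

```text
t: 18.32
position: [475.6, 374.8, 81.4]
eef_rot: [0.24, 3.132, 0.001]
force: [-0.1, 1.1, 0.4]
width: 0.0
grip_force: 0.0
```

The glass overhangs by about 27 mm. Its near edge is at row 75 and the deck front at about row 325 in the zoom. The fingertips sit about 2.9 mm off the glass centreline toward +y, so I'll correct for that and move over the overhang with the fingers open.

drive_tool(
  moves=[
    [[-9,1.3,0,0,0,0],[-10,1.5,0,0,0,0],[-10.2,1.5,-5,0,0,0],[0,0,-10,0,0,0],[0,0,0,0,0,0],[0,0,0,0,0,0]],
  ],
  hand=0.75,
)

```text
t: 19.08
position: [446.4, 379.0, 65.7]
eef_rot: [-0.24, -3.132, 0.0]
force: [-0.5, 0.0, 0.5]
width: 63.8
grip_force: 0.0
```

```bash
python3 mon.py m4.png; python3 - <<'E'
import cv2
a=cv2.imread('pics/m4.png'); cv2.imwrite('pics/m4z.png',cv2.resize(a[190:430,160:480],(800,600),interpolation=cv2.INTER_CUBIC))
E
```

```text
[446.4 379.   65.7] [-0.5  0.   0.5]
-30 [(-71.0, -33), (-70.5, -32), (-68.5, 34), (-68.0, 29), (-62.0, -36), (-60.5, 33)]
-23 [(-70.5, -36), (-68.5, 33), (-62.0, -34), (-61.5, -32), (-60.5, 31), (-60.0, 32)]
-17 [(-70.5, -36), (-68.5, 33), (-62.0, -34), (-61.5, -32), (-60.5, 31), (-60.0, 33)]
ch 0.73 [434.4 381.8  42. ] 284 356 261
ch 0.25 [342.8 363.4  42. ] 215 257 58
```

View pics/m4z.png

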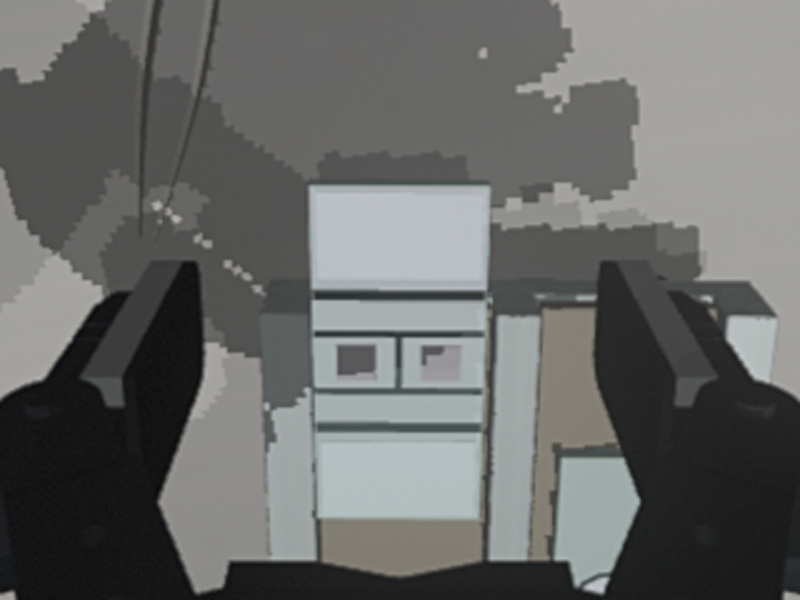

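The fingers straddle the glass symmetrically (centre column 400 for both), so I'll descend and pinch.

drive_tool(
  moves=[
    [[0,0,-12,0,0,0],[0,0,-12,0,0,0],[0,0,-7,0,0,0],[0,0,-3,0,0,0],[0,0,0,0,0,0],[0,0,0,0,0,0]],
  ],
)

```text
t: 19.92
position: [446.6, 379.3, 32.3]
eef_rot: [0.24, 3.132, 0.001]
force: [-0.5, 0.1, -0.5]
width: 63.6
grip_force: 0.0
```

drive_tool(
  moves=[
    [[0,0,0,0,0,0],[0,0,0,0,0,0],[0,0,0,0,0,0],[0,0,0,0,0,0],[0,0,0,0,0,0],[0,0,0,0,0,0]],
  ],
  hand=0.3,
  newtons=25,
)

```text
t: 20.68
position: [446.5, 379.3, 32.2]
eef_rot: [0.24, 3.132, 0.001]
force: [0.7, -0.9, 2.6]
width: 33.8
grip_force: 28.3
```

drive_tool(
  moves=[
    [[0,0,1,0,0,0],[0,0,2,0,0,0],[0,0,4,0,0,0],[0,0,6,0,0,0],[0,0,10,0,0,0],[0,0,15,0,0,0],[0,0,20,0,0,0],[0,0,20,0,0,0],[0,0,10,0,0,0],[0,0,0,0,0,0],[0,0,0,0,0,0]],
  ],
)

```text
t: 22.05
position: [445.8, 378.7, 119.3]
eef_rot: [-0.24, -3.132, 0.001]
force: [-0.4, 1.0, -1.3]
width: 34.1
grip_force: 28.1
```

```bash
python3 - <<'E'
from h import *
s=readout.get_state(); print(s['position'],rot(s['eef_rot']).round(3).tolist(),s['joints'],s['force'],s['width'])
c=shot('wrist','w5.png')
for n in('wrist','side','scene'):
    d=shot(n) if n!='wrist' else c
    for m in masks_of(n,'chamber')[:2]:
        print(n,round(m['score'],2),cv2.boxPoints(cv2.minAreaRect(np.argwhere(m['mask'])[:,::-1].astype(np.float32))).round(1).tolist())
    if n=='side': cv2.imwrite('pics/side5.png',d['color'][:,:,::-1])
a=c['color'][:,:,::-1]; b=cv2.imread('pics/side5.png')[130:280,180:400]
A=cv2.resize(a,(480,360)); B=cv2.resize(b,(480,327)) 
cv2.imwrite('pics/c5.png',cv2.resize(np.vstack([A,B])[: ],(419,600)))
E
```

```text
[445.7973737  378.72525849 119.31543806] [[-0.988, 0.152, -0.001], [0.152, 0.988, -0.001], [0.001, -0.001, -1.0]] [ 6.61645832e-01  1.90717530e-01  1.91020294e+00  7.67769826e-06
  1.04186098e+00 -7.56170603e-01] [-0.36564914  1.04800724 -1.30983723] 34.13735013100609
wrist 0.65 [[545.7999877929688, 388.8999938964844], [558.7000122070312, 369.1000061035156], [595.0999755859375, 393.0], [582.2000122070312, 412.79998779296875]]
wrist 0.57 [[276.0, 289.0], [363.0, 289.0], [363.0, 419.0], [276.0, 419.0]]
side 0.79 [[340.29998779296875, 203.1999969482422], [341.20001220703125, 192.39999389648438], [377.70001220703125, 195.39999389648438], [376.79998779296875, 206.1999969482422]]
side 0.66 [[254.89999389648438, 194.6999969482422], [256.1000061035156, 182.39999389648438], [291.20001220703125, 185.60000610351562], [290.1000061035156, 197.89999389648438]]
scene 0.94 [[306.3999938964844, 228.89999389648438], [323.20001220703125, 216.6999969482422], [350.3999938964844, 254.3000030517578], [333.6000061035156, 266.3999938964844]]
```

View pics/c5.png

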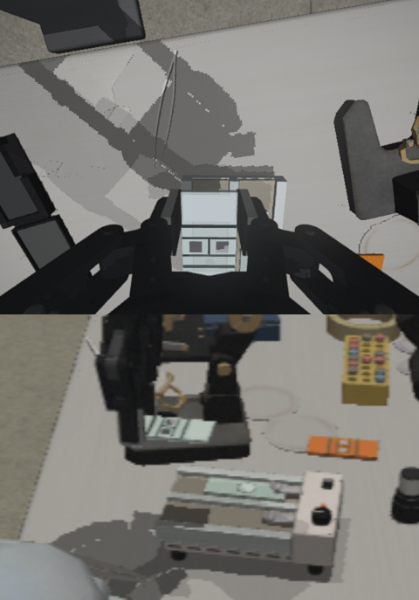

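The chamber is held level, clear of the warmer. Next I turn to the case's heading (about +8°) and take a close look at the case before placing.

drive_tool(
  moves=[
    [[2,-6,15,0,0,1],[10,-25,15,0,0,2],[14,-30,0,0,0,2.3],[14,-33,0,0,0,2.3],[14,-33,0,0,0,2.3],[14,-33,0,0,0,2.3],[12,-30,0,0,0,2.3],[9,-21,0,0,0,2.3],[0,0,0,0,0,0],[0,0,0,0,0,0]],
  ],
)

```text
t: 23.6
position: [535.4, 168.3, 150.6]
eef_rot: [-0.219, 3.133, 0.001]
force: [-0.5, 0.3, -0.6]
width: 34.0
grip_force: 28.1
```

```bash
cat > fit.py <<'E'
from h import *
from scipy.optimize import minimize
s=readout.get_state(); print(np.round(s['position'],1),rot(s['eef_rot']).round(3).tolist(),s['width'],s['force'])
BOX=[(-49,49,-30,30,0,3),(-2,49,-30,30,0,15),(-49,-2,-13,13,0,11),(-49,-41,-13,13,0,15)]
def sil(c,p,S=4):
    im=np.zeros((480*S,640*S),np.uint8); ca,sa=np.cos(p[2]),np.sin(p[2])
    for x0,x1,y0,y1,z0,z1 in BOX:
        q=[proj(c,(p[0]+ca*x-sa*y,p[1]+sa*x+ca*y,z)) for x in(x0,x1) for y in(y0,y1) for z in(z0,z1)]
        cv2.fillConvexPoly(im,cv2.convexHull((np.array(q)*S+S/2).astype(np.int32)),255)
    return cv2.resize(im,(640,480),interpolation=cv2.INTER_AREA)/255.
def region(c,p):  # evaluate around the case, cut off at its lid side
    r=np.zeros((480,640),np.uint8); ca,sa=np.cos(p[2]),np.sin(p[2])
    q=[proj(c,(p[0]+ca*x-sa*y,p[1]+sa*x+ca*y,8)) for x,y in[(-75,-55),(40,-55),(40,55),(-75,55)]]
    cv2.fillConvexPoly(r,np.array(q).astype(np.int32),1); return r>0
def fit(c,p0,thr):
    g=cv2.cvtColor(c['color'],cv2.COLOR_RGB2GRAY); dark=(g<thr).astype(float)
    p=np.array(p0)
    for _ in range(2):
        R_=region(c,p); f=lambda q:np.abs(sil(c,q)-dark)[R_].sum()/sil(c,q)[R_].sum()
        r=minimize(f,p,method='Nelder-Mead',options=dict(initial_simplex=[p,p+[5,0,0],p+[0,5,0],p+[0,0,.05]],xatol=.02,fatol=1e-4)); p=r.x
    return p,r.fun,g,R_
if __name__=='__main__':
    c=shot('wrist','f1.png')
    for thr in(50,60,70,80):
        p,e,g,R_=fit(c,[441,154,.141],thr); print(thr,p.round(1)[:2],np.degrees(p[2]).round(2),round(e,3))
    print(np.percentile(g[R_],[5,15,25,35,45,55,65,75,85]))
    for m in masks_of('wrist','case_seat')[:2]: print(m['score'],m['point'],m['mask'].sum())
E
python3 fit.py
```

```text
[535.4 168.3 150.6] [[-0.99, -0.139, 0.001], [-0.139, 0.99, 0.001], [-0.001, 0.0, -1.0]] 34.00659275323648 [-0.54315523  0.2607083  -0.5723905 ]
50 [443.9 149.5] 12.48 0.674
60 [444.  150.2] 11.22 0.481
70 [444.9 151.4] 8.6 0.285
80 [444.9 151.5] 8.49 0.277
[ 41.  49.  60.  84. 102. 154. 160. 176. 197.]
0.57 [145.9, 311.8] 21089
```

```bash
python3 - <<'E'
from fit import *
c=shot('wrist')
g=cv2.cvtColor(c['color'],cv2.COLOR_RGB2GRAY)
m=masks_of('wrist','case_seat')[0]['mask']; ys,xs=np.nonzero(m); print(xs.min(),xs.max(),ys.min(),ys.max())
S=sil(c,[443,153,.141])
u0,u1,v0,v1=200,440,10,260
for v in range(v0,v1,8): print(v,' '.join(f'{int(g[v:v+4,u:u+4].mean()):3d}' for u in range(u0,u1,8)))
print()
for v in range(v0,v1,8): print(v,''.join('#' if S[v,u]>.5 and m[v,u] else 's' if S[v,u]>.5 else 'm' if m[v,u] else '.' for u in range(u0,u1,4)))
E
```

```text
[535.  168.8 150.3] [[-0.99, -0.14, 0.0], [-0.14, 0.99, 0.0], [-0.0, 0.0, -1.0]] 34.12256888145494 [-0.08236703 -0.26449265 -0.94879365]
268 355 22 290
10 136 153 153 153 153 153 154 154 154 173 177 176 177 162 131 133 132 132 202 203 202 199 198 197 194 194 193 193 192 191
18 117 155 155 155 155 155 155 155 155 162 178 179 177 194 160 129 129 134 206 204 204 203 201 200 197 197 195 193 193 191
26  90 156 156 156 156 156 157 156 158  55  45  51  53  54  56  43  46  49  71 132 205 204 203 201 199 198 197 196 194 193
34 126 156 156 157 157 157 158 157 159  41  38  22  64  64  66  51  45  40  65 121 207 206 204 202 201 201 199 197 194 194
42  93 155 156 156 156 157 157 157 159  41  52  50  96  97  99  66  60  49  62 131 208 207 206 204 202 202 200 199 197 195
50  88 157 157 157 157 157 157 156 158  42  52  49  97  99 100  65  59  49  64 136 209 209 208 206 205 203 203 201 199 198
58  89 158 158 159 159 159 159 159 159  42  51  52  98  99 101  65  59  49  60 143 209 209 209 209 209 208 205 204 202 200
66  89 129 158 159 160 159 160 160 160  41  49  52  99 101 102  72  59  49  53 159 210 
[... 4376 characters left out ...]
.........mmmmmmmmmmmmmmmmmmm......................
186 ...................mmmmmmmmmmmmmmmmmmm......................
194 ...................mmmmmmmmmmmmmmmmmmmm.....................
202 ...................mmmmmmmmmmmmmmmmmmmm.....................
210 ...................mmmmmmmmmmmmmmmmmmm......................
218 ...................mmmmmmmmmmmmmmmmmmm......................
226 ...................mmmmmmmmmmmmmmmmmmm......................
234 ...................mmmmmmmmmmmmmmmmmmm......................
242 ....................mmmmmmmmmmmmmmmmmm......................
250 ....................mmmmmmmmmmmmmmmmmm......................
258 ...................mmmmmmmmmmmmmmmmmmm......................
```

```bash
python3 - <<'E'
from fit import *
c=shot('wrist')
g=cv2.cvtColor(c['color'],cv2.COLOR_RGB2GRAY)
m=masks_of('wrist','case_seat')[0]['mask']
for nm,dk in(('net',m),('dark|net',m|(g<68))):
    c2=dict(c); c2['color']=np.repeat(np.where(dk,0,255).astype(np.uint8)[:,:,None],3,2)
    p,e,_,_=fit(c2,[443,153,.141],128); print(nm,p.round(1)[:2],np.degrees(p[2]).round(2),round(e,3))
ca,sa=np.cos(p[2]),np.sin(p[2]); W=lambda x,y,z:(p[0]+ca*x-sa*y,p[1]+sa*x+ca*y,z)
def prof(a,b,z,n):
    t=np.linspace(0,1,n); v=[cv2.getRectSubPix(g,(1,1),tuple(map(float,proj(c,W(a[0]+(b[0]-a[0])*s,a[1]+(b[1]-a[1])*s,z)))))[0,0] for s in t]
    return [int(x) for x in v]
for y in(-10,0,8): print('floor z11, x -46..-36 |36..46, y',y,prof((-46,y),(-36,y),11,11),prof((34,y),(46,y),11,13))
for x in(15,25): print('y -26..-14 |14..26 x',x,prof((x,-26),(x,-14),11,13),prof((x,14),(x,26),11,13))
for x in(-30,-15): print('bed y -18..-8 |8..18 x',x,prof((x,-18),(x,-8),11,11),prof((x,8),(x,18),11,11))
for m in masks_of('wrist','chamber')[:1]: ys,xs=np.nonzero(m['mask']); print(m['score'],xs.min(),xs.max(),ys.min(),ys.max())
s=readout.get_state(); t=np.array(s['position'])
for v in range(270,330,4): print(v,[int(g[v,u]) for u in range(264,380,8)])
tx=rot(s['eef_rot'])
for k in(8,10,11.5,14): print(k,[np.round(proj(c,t+tx@np.array([k,y,-5.5-3])),1).tolist() for y in(-17.5,17.5)])
E
```

```text
[535.  168.8 150. ] [[-0.99, -0.141, 0.0], [-0.141, 0.99, 0.0], [-0.0, 0.0, -1.0]] 33.86798994948471 [-0.53192465 -0.17808518  0.37160316]
net [444.6 152. ] 8.43 0.018
dark|net [444.6 151.9] 8.3 0.017
floor z11, x -46..-36 |36..46, y -10 [53, 55, 57, 43, 30, 91, 96, 96, 97, 96, 97] [41, 41, 41, 41, 41, 40, 37, 27, 27, 29, 28, 28, 27]
floor z11, x -46..-36 |36..46, y 0 [57, 58, 59, 45, 33, 79, 98, 98, 98, 99, 99] [41, 42, 42, 42, 43, 44, 39, 29, 31, 30, 30, 30, 30]
floor z11, x -46..-36 |36..46, y 8 [44, 44, 44, 39, 35, 64, 67, 66, 66, 67, 67] [58, 57, 57, 57, 57, 57, 49, 37, 40, 39, 38, 37, 37]
y -26..-14 |14..26 x 15 [46, 47, 49, 49, 46, 42, 75, 85, 83, 84, 84, 84, 85] [64, 64, 63, 64, 64, 64, 52, 44, 48, 49, 49, 50, 49]
y -26..-14 |14..26 x 25 [26, 27, 27, 26, 26, 28, 40, 42, 42, 41, 41, 41, 41] [62, 61, 61, 62, 62, 62, 50, 42, 46, 47, 48, 47, 49]
bed y -18..-8 |8..18 x -30 [53, 52, 53, 52, 58, 91, 98, 98, 98, 99, 98] [67, 67, 67, 67, 66, 53, 46, 47, 48, 50, 49]
bed y -18..-8 |8..18 x -15 [54, 54, 53, 53, 57, 85, 101, 100, 101, 101, 101] [64, 66, 66, 67, 65, 53, 45, 47, 47, 49, 48]
[... 572 characters left out ...]
 213, 212, 206, 67, 85]
302 [72, 40, 215, 214, 214, 214, 214, 214, 214, 213, 214, 213, 208, 55, 84]
306 [72, 40, 215, 214, 214, 213, 214, 214, 214, 213, 214, 214, 203, 55, 84]
310 [73, 38, 215, 214, 214, 213, 214, 214, 214, 214, 214, 214, 199, 56, 82]
314 [74, 39, 215, 214, 213, 213, 213, 214, 213, 214, 214, 214, 198, 55, 80]
318 [64, 39, 215, 214, 214, 214, 213, 214, 213, 213, 213, 213, 194, 55, 82]
322 [37, 39, 215, 213, 214, 214, 214, 213, 214, 213, 214, 214, 191, 53, 76]
326 [36, 39, 215, 213, 214, 214, 214, 213, 214, 214, 213, 213, 190, 53, 58]
8 [[271.9, 298.2], [360.6, 298.2]]
10 [[271.7, 293.5], [360.8, 293.5]]
11.5 [[271.6, 290.0], [360.9, 290.0]]
14 [[271.4, 284.1], [361.1, 284.1]]
```

The silhouette fit is excellent, with its inner edges at ±41 and ±20 as they must be. That puts the seat at (444.6,151.9) with yaw 8.3°. The wrist camera sees things about 2.3 mm too far toward +y, judged from the held glass and the fingertips. The seat for the tool is therefore about (444.9,149.6), and the grip goes to (418.7,145.8).

drive_tool(
  moves=[
    [[-15,-3,-5,0,0,0],[-20,-4,-10,0,0,0],[-25,-5,-15,0,0,0],[-25,-5,-20,0,0,0],[-20,-4,-20,0,0,0],[-11.3,-2,-20,0,0,0],[0,0,-15,0,0,0],[0,0,-10,0,0,0],[0,0,-7,0,0,0],[0,0,0,0,0,0],[0,0,0,0,0,0]],
  ],
)

```text
t: 25.32
position: [419.7, 145.3, 28.3]
eef_rot: [-0.22, 3.133, 0.0]
force: [-1.2, -0.5, -0.8]
width: 34.0
grip_force: 28.1
```

```bash
python3 - <<'E'
from fit import *
c=shot('wrist','p1.png'); g=cv2.cvtColor(c['color'],cv2.COLOR_RGB2GRAY)
p=[444.6,151.9,np.radians(8.3)]; ca,sa=np.cos(p[2]),np.sin(p[2]); W=lambda x,y,z:(p[0]+ca*x-sa*y,p[1]+sa*x+ca*y,z)
for n,q in dict(nearL=(-41,-13,15),nearR=(-41,13,15),outL=(-49,-13,15),baseL=(-49,-30,3),baseR=(-49,30,3),farRL=(41,-20.2,15),farRR=(41,20.2,15),sideR=(10,20.2,15),sideL=(10,-20.2,15)).items(): print(n,np.round(proj(c,W(*q)),1))
print('glass?')
for v in range(200,430,8): print(v,' '.join(f'{int(g[v,u]):3d}' for u in range(240,404,6)))
E
```

```text
[419.7 145.3  28.3] [[-0.99, -0.14, 0.001], [-0.14, 0.99, 0.0], [-0.001, 0.0, -1.0]] 34.028907984438845 [-1.19948068 -0.51401467 -0.82864783]
nearL [294.4 261.8]
nearR [352.8 261.6]
outL [294.  244.7]
baseL [259.4 237.3]
baseR [387.1 236.7]
farRL [284.  414.1]
farRR [363.6 413.7]
sideR [365.5 360.8]
sideL [282.  361.2]
glass?
200  96  97  96  96  97  97  96  97  96  97  97  97  96  97  97 120 120 121 124 125 126 127 128 129 130 131 131 130
208  97  96  97  96  96  97  96  97  97  97  97  97  97  96  96 121 125 126 125 125 125 125 126 127 129 128 129 129
216  95  96  96  96  98  96  96  97  96  96  97  97  96  97  98 125 124 124 125 126 125 126 127 126 127 127 128 127
224  96  97  96  96  95  95  96  95  96  96  95  96  96  96  98 124 124 125 124 123 123 124 125 125 126 126 127 127
232  97  96  97  96  97  97  96  97  97  96  95  96  97  97  97 108 123 123 124 124 125 126 126 126 125 126 125 127
240  97  96  96  98  28  28  29  27  28  29  28  30  33  33  34  35  37  38  37  38  41  45  46  48  46 124 124 125
248  97  96  96  98  26  28  29  30  30  32  35  35  35  36  38  39  37  39 
[... 1891 characters left out ...]
  37
384  29  29  29  31  38  41  40 190 192 175 177 177 194  96 194 180 177 177 183 195 133  47  43  39  39  37  37  34
392  28  29  29  27  50  39  37 183 186 186 186 187 187 183 183 183 183 183 183 185  89  46  44  39  37  36  36  35
400  29  26  28  29  79  38  33 189 192 192 192 191 192 191 191 191 192 191 191 193  64  43  43  35  36  34  34  33
408  26  25  29  29 117  36  35  94  94  95  96  96  96  96  97  93  92  93  92  93  40  43  41  33  34  31  30  32
416  27  27  29  28  27  31  31  26  32 112 225 219 216 215 216 217 223 149  44  31  34  34  33  34  31  32  30  30
424  24  28  25  27  28  28  31  31  31  32  35  34  35  35  36  35  36  35  34  34  34  33  34  30  30  30  29  34
```

drive_tool(
  moves=[
    [[0,0,-5,0,0,0],[0,0,-4,0,0,0],[-0.5,0.3,-3,0,0,0],[0,0,0,0,0,0],[0,0,0,0,0,0]],
  ],
)

```text
t: 26.0
position: [418.5, 145.4, 15.9]
eef_rot: [-0.22, 3.134, -0.0]
force: [0.0, -0.0, 0.6]
width: 34.0
grip_force: 28.1
```

```bash
cat > meas.py <<'E'
from fit import *
c=shot('wrist'); g=cv2.cvtColor(c['color'],cv2.COLOR_RGB2GRAY).astype(float)
def edges(a,n=4):
    d=np.convolve(np.diff(a),[.5,.5],'same'); k=[i for i in range(2,len(d)-2) if abs(d[i])>=4 and abs(d[i])==max(abs(d[i-2:i+3]))]
    return [(i,int(d[i])) for i in k]
t=np.array(s['position']); T=rot(s['eef_rot'])
for v in(268,276,284): print('row',v,[(u+250,d) for u,d in edges(g[v-1:v+2,250:400].mean(0))])
for v in(304,312,320): print('row',v,[(u+250,d) for u,d in edges(g[v-1:v+2,250:400].mean(0))])
for u in(310,320,330): print('col',u,[(v+220,d) for v,d in edges(g[220:360,u-1:u+2].mean(1))])
for k in(10,11.5,13): print(k,[np.round(proj(c,t+T@np.array([k,y,-9.7])),1).tolist() for y in(-17.5,17.5)])
p=[444.6,151.9,np.radians(8.3)]; ca,sa=np.cos(p[2]),np.sin(p[2]); W=lambda x,y,z:(p[0]+ca*x-sa*y,p[1]+sa*x+ca*y,z)
print([np.round(proj(c,W(*q)),1).tolist() for q in((-36,-13,11),(-36,13,11),(-41,0,15),(-49,0,15))], 'depth',(rot(c['orientation']).T@(t-c['origin'])))
E
python3 meas.py
```

```text
[418.5 145.4  15.9] [[-0.99, -0.14, 0.0], [-0.14, 0.99, -0.0], [-0.0, -0.0, -1.0]] 33.98673451588233 [ 0.04652384 -0.02130859  0.57866233]
row 268 [(256, -31), (388, 31)]
row 276 [(256, -32), (292, 4), (353, -4), (388, 40)]
row 284 [(256, -33), (292, 4), (352, -5), (388, 32)]
row 304 [(254, 17), (268, -17), (276, 74), (363, -65), (370, 15), (384, -14)]
row 312 [(266, -18), (276, 78), (362, -68), (372, 14), (387, -13)]
row 320 [(264, -18), (276, 62), (362, -64), (375, 15), (390, -13)]
col 310 [(245, -32), (272, 4), (289, 14), (293, 52), (297, 13), (338, -10), (343, -54), (347, 62), (348, 62)]
col 320 [(245, -31), (272, 4), (289, 14), (293, 51), (297, 13), (338, -10), (343, -55), (348, 61)]
col 330 [(222, -14), (239, -6), (245, -30), (272, 4), (289, 13), (293, 51), (297, 12), (338, -12), (343, -67), (348, 61)]
10 [[272.0, 294.9], [361.8, 294.9]]
11.5 [[271.8, 291.4], [361.9, 291.4]]
13 [[271.7, 287.8], [362.1, 287.8]]
[[292.8, 282.1], [353.5, 281.9], [323.2, 274.6], [323.2, 256.3]] depth [  -0.89457619  -28.35454091 -156.82545905]
```

```bash
python3 - <<'E'
from fit import *
c=shot('wrist'); e=np.array([np.cos(np.radians(8.2)),np.sin(np.radians(8.2))])
f=lambda v,z:round(float(at(c,320,v,z)[:2]@e),2)
w=f(272.5,15); print('wall',w,'top',f(293.5,25.6)-w,'bot',f(289.5,21.6)-w, 'top other end moat', f(343.5,25.6)-f(293.5,25.6), 'base',f(245.5,0)-w,f(245.5,3)-w)
E
```

```text
[418.6 145.4  16. ] [[-0.99, -0.14, 0.0], [-0.14, 0.99, 0.0], [-0.0, 0.0, -1.0]] 34.166239583914944 [-0.08879478  0.07292859 -0.05948116]
wall 419.92 top 4.579999999999984 bot 4.680000000000007 top other end moat 22.129999999999995 base -7.009999999999991 -7.949999999999989
```

Relative to the case, the glass needs 1.6 mm toward the robot and 1.2 mm to the left. I'll apply that, lower, and measure again.

drive_tool(
  moves=[
    [[-0.9,0.5,-1,0,0,0],[-0.9,0.5,-1.5,0,0,0],[0,0,-1.5,0,0,0],[0,0,0,0,0,0],[0,0,0,0,0,0]],
  ],
)

```text
t: 26.72
position: [416.7, 146.4, 11.9]
eef_rot: [0.22, -3.134, 0.0]
force: [-0.2, 0.1, -0.3]
width: 33.9
grip_force: 28.1
```

```bash
python3 meas.py
```

```text
[416.7 146.4  11.9] [[-0.99, -0.14, -0.0], [-0.14, 0.99, -0.0], [0.0, -0.0, -1.0]] 33.91412615406791 [-0.15302915  0.06855417 -0.25020309]
row 268 [(387, 31)]
row 276 [(387, 40)]
row 284 [(252, -31), (288, 5), (350, -5), (387, 34)]
row 304 [(254, 17), (268, -17), (276, 74), (363, -65), (370, 15), (384, -15)]
row 312 [(266, -18), (276, 78), (362, -68), (372, 14), (387, -14)]
row 320 [(264, -18), (276, 62), (362, -65), (375, 15), (390, -13)]
col 310 [(252, -25), (280, 4), (289, 14), (293, 52), (297, 13), (338, -9), (343, -54), (347, 62)]
col 320 [(252, -25), (289, 14), (293, 51), (297, 13), (338, -10), (343, -56), (348, 62)]
col 330 [(226, 4), (233, -6), (251, -27), (289, 14), (293, 51), (297, 13), (338, -12), (343, -68), (348, 61)]
10 [[272.0, 294.9], [361.8, 294.8]]
11.5 [[271.8, 291.3], [361.9, 291.3]]
13 [[271.7, 287.8], [362.1, 287.7]]
[[289.3, 289.5], [351.4, 289.2], [320.3, 282.1], [320.2, 263.5]] depth [  -0.89354028  -28.32654935 -156.83048635]
```

It is centred now: bed 288–350 and glass 276–362 share a midline. Lowering to the floor.

drive_tool(
  moves=[
    [[0,0,-1,0,0,0],[0,0,-1,0,0,0],[0,0,-1,0,0,0],[0,0,-1,0,0,0],[0,0,-1,0,0,0],[0,0,-0.7,0,0,0],[0,0,0,0,0,0],[0,0,0,0,0,0]],
  ],
)

```text
t: 27.78
position: [416.7, 146.4, 6.2]
eef_rot: [0.22, -3.134, 0.0]
force: [0.1, -0.6, 0.5]
width: 34.2
grip_force: 28.1
```

drive_tool(
  moves=[
    [[0,0,-0.4,0,0,0],[0,0,-0.4,0,0,0],[0,0,0,0,0,0],[0,0,0,0,0,0]],
  ],
)

```text
t: 28.28
position: [416.7, 146.4, 5.4]
eef_rot: [0.22, -3.134, 0.0]
force: [0.4, 0.5, -0.4]
width: 34.0
grip_force: 28.1
```

drive_tool(
  moves=[
    [[0,0,-0.4,0,0,0],[0,0,-0.4,0,0,0],[0,0,0,0,0,0],[0,0,0,0,0,0]],
  ],
)

```text
t: 28.78
position: [417.0, 146.5, 5.3]
eef_rot: [-0.22, 3.134, 0.0]
force: [-1.5, -0.3, 5.7]
width: 34.3
grip_force: 28.6
```

Contact at TCP z 5.3, exactly where the floor was expected. Easing the load, then releasing.

drive_tool(
  moves=[
    [[0,0,0.4,0,0,0],[0,0,0,0,0,0],[0,0,0,0,0,0]],
  ],
)

```text
t: 29.15
position: [417.0, 146.5, 5.2]
eef_rot: [-0.22, 3.133, 0.0]
force: [0.2, 1.0, 2.8]
width: 34.1
grip_force: 28.5
```

drive_tool(
  moves=[
    [[0,0,0,0,0,0],[0,0,0,0,0,0],[0,0,0,0,0,0],[0,0,0,0,0,0]],
  ],
  hand=0.6,
)

```text
t: 29.65
position: [416.6, 146.3, 4.9]
eef_rot: [0.22, -3.134, 0.0]
force: [1.0, -0.4, 0.1]
width: 51.4
grip_force: 0.0
```

drive_tool(
  moves=[
    [[0,0,1,0,0,0],[0,0,3,0,0,0],[0,0,8,0,0,0],[0,0,15,0,0,0],[8,1,25,0,0,0],[12,2,30,0,0,0],[12,2,30,0,0,0],[0,0,0,0,0,0],[0,0,0,0,0,0]],
  ],
)

```text
t: 30.78
position: [448.1, 151.2, 117.0]
eef_rot: [0.22, -3.133, 0.0]
force: [0.1, 0.0, -0.9]
width: 51.1
grip_force: 0.0
```

```bash
python3 - <<'E'
from h import *
s=readout.get_state(); print(s['position'],s['force'],s['width'],s['t'])
c=shot('wrist','end.png'); g=cv2.cvtColor(c['color'],cv2.COLOR_RGB2GRAY)
for t in('chamber','case_seat'):
    for m in masks_of('wrist',t)[:2]:
        b=cv2.boxPoints(cv2.minAreaRect(np.argwhere(m['mask'])[:,::-1].astype(np.float32)))
        P=np.array([at(c,u,v,15)[:2] for u,v in b]); print(t,round(m['score'],2),b.round().tolist(),P.round(1).tolist(),P.mean(0).round(1),np.linalg.norm(np.diff(P,axis=0),axis=1).round(1))
ys,xs=np.nonzero(masks_of('wrist','chamber')[0]['mask'])
for v in range(ys.min()-16,min(480,ys.max()+20),6): print(v,' '.join(f'{int(g[v,u]):3d}' for u in range(max(0,xs.min()-28),min(640,xs.max()+28),5)))
E
```

```text
[448.05248578 151.21242774 116.96734194] [ 0.1065809   0.02630476 -0.85476209] 51.116984685135634 30.775
chamber 0.75 [[292.0, 176.0], [346.0, 176.0], [346.0, 284.0], [292.0, 284.0]] [[408.0, 128.7], [403.0, 163.6], [478.3, 175.8], [483.6, 137.8]] [443.2 151.4] [35.3 76.2 38.4]
case_seat 0.76 [[275.0, 159.0], [362.0, 158.0], [365.0, 411.0], [278.0, 412.0]] [[398.7, 116.5], [390.3, 171.9], [583.4, 207.8], [593.9, 139.5]] [491.6 158.9] [ 56.1 196.4  69.1]
160  91  91  84  28  31  30  32  32  35  35  36  39  41  41  44  45  46  50  53  55 128 127
166  90  91  84  30  30  31  35  38  37  39  41  47  47  48  51  53  53  52  57  58 129 126
172  91  92  87  29  32  32  33  37  39  40  44  45  50  51  52  48  49  53  56  56 127 126
178  91  91  94  29  31  34 191 188 189 188 188 188 186 188 185 181 185  54  55  57 126 124
184  90  90  92  31  33  33 196 211 211 211 211 211 211 210 210 210 186  54  54  56 125 125
190  90  91  93  32  32  33 194 212 211 211 211 211 211 211 210 210 175  54  55  56 124 123
196  92  91  93  30  32  33 195 211 211 211 211 211 211 211 211 211 168  54  55  55 122 12
[... 865 characters left out ...]
 185 183 183 182 182 182 181 181  84  53  61  63 182 172
262 159 159 160  36  38  40 187 210 212 211 210 210 210 210 210 211  78  54  59  58 161 159
268 160 160 161  44  47  46 185 211 211 211 210 210 210 209 210 211  75  55  59  57 161 160
274 160 159 160  41  48  48 187 210 210 210 211 210 209 210 210 210  73  52  58  56 159 157
280 160 159 161  42  47  47 175 211 211 211 210 210 210 210 210 211  71  54  56  55 160 159
286 158 159 158  38  47  48  54  55  46  54  55  56  50  56  54  47  54  52  55  52 159 158
292 138 159 160  40  52  52  50  51  50  51  52  54  52  53  53  54  55  56  57  53 158 159
298 158 158 158 117  40  39  43  45  46  47  47  48  48  47  50  49  49  48  50 120 179 157
```

```bash
python3 -c "
from cell import job; print(job.hand_in())"
```

```text
the job is handed in; nothing more can be done
None
```

I drew the counting chamber out from under its clip, pinched it at the overhang and laid it flat in the case recess. The last camera measurement put its centre within about 1.5 mm of the recess centre, and I handed the job in at about 31 s, with no verdict shown.

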